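Hang the slide carrier on the sprung hook in the drying cabinet

TASK

Lift the steel slide carrier out of its drip tray, lower it through the hatch in the roof of the drying cabinet without touching the hatch frame, and hang it by its cross rod on the hook inside. Press the rod down gently between the hook's two sprung rollers until it snaps through, and on until you feel it bear firmly on the seat below, fully home; then let go without dropping it and withdraw. There are glass slides in the carrier, so never force it, and leave the other things on the bench where they are.

Things in the scene. Friction and masses are not known exactly. Their poses are not given: they have to be found in the camera images.
- carrier: Loose steel slide carrier, 0.16 to 0.25 kg, 144 mm tall, upright. Origin: centre of underside, z up. Basket of glass slides 26 (x) by 84 (y) by 30 mm high; two 6 mm square posts at y = +21 and -21 mm up to a top bar (8 mm in x, 48 in y, height 106 to 112 mm); on it a grey grip block 12 (x) by 30 (y) mm, height 112 to 144 mm. Same either way round.
- grip (a point): Good grasp point in the carrier's grip block, 134 mm above its underside; taken from above, across the 30 mm width (fingers closing along the carrier's y).
- rod (a point): Centre of the carrier's round cross rod (8 mm diameter, along y between the posts), 90 mm above the carrier's underside; axes as the carrier's. The carrier hangs by this rod. The window below it, 36 mm wide and from 30 to 86 mm above the underside, is the eye that goes over the hook, along the carrier's x.
- drip_tray: Fixed shallow steel tray in which the carrier stands, 80 (x) by 130 (y) mm, rim 14 mm high, floor 4 mm thick. Origin: centre of its underside.
- cabinet: Fixed white drying cabinet, 150 (x) by 240 (y) by 170 mm high, floor 6 mm thick, +x side clear. Origin: centre of underside, z up. Inside, a hook on a rail on the -x wall points to the cabinet's +x: a rigid 90-degree V seat for the rod, and just above it two sprung rollers (10 mm diameter, axes along y), one on either side of the V in x, nearly touching when free.
- frame: Hatch frame: the cabinet's aluminium roof, 10 mm thick, with an opening of 104 (x) by 144 (y) mm centred on the cabinet. Origin: centre of the opening at the roof's underside, 160 mm above the cabinet's underside; axes as the cabinet's. Neither robot nor carrier may touch it.
- hook_line (a point): Where the vertical line through the hook's V seat meets the level of the roof's top (170 mm above the cabinet's underside), 17 mm to -x of the opening's centre; axes as the cabinet's. The hook's height is NOT measured and differs every time: the centre of the rod, when home, is on this line, 110 to 134 mm above the cabinet's underside, to be found by feel.
- hook_way (a point): Point 40 mm to +x of hook_line, at the same height. Lower the rod along the vertical through this point until it is above the rollers and the hook's end is level with the eye, then bring it to -x over the V. Hook sizes, from the rod's centre when home: roller tops 10 mm above it, lowest part 12 mm below it, end 21 mm to +x; at most 18 mm wide in y there.
- keeper_near (a joint): How far the roller on the -x side is pushed aside, m: 0 free, about 0.0023 with the rod home, up to 0.004 as it passes. It takes about 4 to 7 N of push beyond its weight to drive the rod down between the rollers; after some 7 mm it snaps through and is drawn down 5 mm more, with up to 6 N, to the rigid V. The carrier's weight alone does not do it. Pushing over about 18 N breaks slides.
- keeper_far (a joint): The same for the roller on the +x side of the hook.
- reagent_jar: Bystander: amber jar with a white cap, 56 mm diameter, 85 mm high. Origin: centre of its underside.
- slide_box: Bystander: cardboard box, 90 by 70 by 40 mm high. Origin: centre of its underside.
- dish: Bystander: glass dish, 70 mm diameter, 22 mm high. Origin: centre of its underside.
Things that resemble listed ones, but are neither listed nor needed, are in the scene too. Leave any red look-alike of the carrier alone.

How it is judged:
By the outcome, as a careful person would: the job done as asked, in the order asked, and still so for the second after the job is handed in, with the robot touching nothing.
It also fails if it takes over 48 s, if anything falls off the work surface, if the arm or the gripper's body presses on something with over 40 N, if the wrist force passes 120 N, or if a joint passes its speed limit or range.

ROBOT

A 6-joint arm with a two-finger parallel gripper is mounted at the origin on the work surface. World frame = base frame: x ahead of the robot, y to its left, z up, the work surface at z = 0. Lengths are in m, angles in rad, forces in N, time in s.
With the tool pointing down it reaches from about 0.3 to 0.775 m from the base axis. Payload 14.6 kg.
Tool frame: the origin (TCP) lies at the centre of the arm's flange, where the gripper is bolted on; the fingertips stand 199 mm ahead of it and the grasp point (between the pads) lies 180 mm ahead of it; z points along the fingers, y is the line along which they close (so a half turn about z gives the same grasp; the last joint's range is limited). The gripper opens to 94 mm and grips with 3 to 60 N. Pads are 16 mm wide; open, the fingers measure 119 mm over their backs; the gripper's body (75 mm by 177 mm) begins 78 mm behind the grasp point.
Start: joints at [-1.212, 0.3, 1.521, -0, 1.321, -0.067], TCP at [0.227, -0.501, 0.405] pointing down, gripper open.
Joint ranges: [-3.03, 3.03], [-0.79, 2.21], [0.23, 2.52], [-1.04, 4.18], [0, 3.07], [-2.55, 2.55]. Speed limits (rad/s): [2.22, 2.22, 2.57, 3.14, 3.14, 3.14].

INTERFACE

Orientations are given as [roll, pitch, yaw] about the fixed x, y, z axes, in that order (R = Rz(yaw) Ry(pitch) Rx(roll)).
In Python, from station import ctrl gives the robot as it stands. The module is installed in compiled form; this text tells all that it offers.
- The arm moves only by the tool servo_tool, never from a script. Its argument "motion" is a list of rows, each a list of 5 numbers: the closure, from 0 (fully open) to 1 (shut), then the shift along the world's x, y, z in cm, then the turn about the world's z in degrees. A call has 1 to 20 rows; each row is the pose to reach, as a shift and turn from the pose commanded when the call began; what a row does not reach only later rows make up. A row lasts 1/8 s, in which the tool goes at most 62.5 mm and 10.7 degrees, less where a joint would pass 70% of its speed; a pose out of reach is approached as far as the arm can. A call with a gripper value outside its range is refused whole. The fingers move at their own pace and stop on an object; "squeeze" is the grip in N (left out, the last holds). Time passes only in rows, so rows that repeat a pose let the fingers close. It gives the time, the measured TCP pose, the force, the opening and the grip force at its end, in the units of the state.
- ctrl.get_obs(): the state, without advancing time (a new reading comes with each control period).
- ctrl.camera(name): name is "scene" or "top" or "wrist"; returns a dict with "image" (420x560x3 uint8, red, green, blue), "fx", "fy", "cx", "cy" (pixels), "camera_from_world" (4x4, takes a point from world to camera coordinates); the wrist camera has in their place "hand_eye" (4x4, takes a point from camera to tool coordinates, whose origin is the TCP and whose axes are the flange's). Camera axes: x right, y up, looking along -z (the intrinsics and any distortion apply to the point x, -y, -z); pixel columns grow to the right and rows downward; lengths in m; the calibration is good to about 2 mm. The wrist camera is an equidistant fisheye: a pixel r from the principal point sees the ray r / f radians off the axis. A picture is of the moment at which its call begins: read the wrist's pose just before it. There is no depth.
- ctrl.hand_in(): hands the job in; it is judged then, once.
The state is a dict: "time_s": time; "qpos": joint angles; "joint_vel": joint speeds; "tau": joint torques, N m; "ee_pos": TCP position; "eef_rot": TCP orientation; "force": force on the tool from outside, world axes, zero at the start; "moment": the same for the moment, N m; "grip_width": finger opening in m; "grip_force": force on a finger pad.
Only numpy, scipy, OpenCV 4.12 (cv2) and the standard library are available. Lean on these libraries where they do the work, as an engineer would, in place of code of your own. Each camera call takes 0.05 s, during which the arm holds its last target. There are 200 camera calls.

## Working session

There is one attempt and no reset: what is moved stays moved. The work goes in short steps, Python scripts to look and compute and a tool call to move; the robot and the scene stay as the last step left them, time stands still between calls to the robot, and variables do not carry over. Pictures are saved under pics/ and viewed, at most 10 in all, crops included, and the job is handed in when it is done.

Besides the shell and the picture viewer there is one more tool, called after "Call:" by a JSON object that holds its "method" and its "body", one argument or row to a line. servo_tool: Moves the arm, as the interface text tells. Its arguments: {"type":"object","properties":{"motion":{"type":"array","items":{"type":"array","items":{"type":"number"}}},"squeeze":{"type":"number"}},"required":["motion"]}

```bash
mkdir -p pics; cat > h.py <<'E'
import numpy as np, cv2
from station import ctrl
from scipy.spatial.transform import Rotation as R
def grab(n):
    o=ctrl.get_obs(); c=ctrl.camera(n); c['obs']=o
    return c
def save(c,f,crop=None,s=1):
    im=c['image'][:,:,::-1]
    if crop: x0,y0,x1,y1=crop; im=im[y0:y1,x0:x1]
    cv2.imwrite('pics/'+f,cv2.resize(im,None,fx=s,fy=s,interpolation=cv2.INTER_CUBIC))
def ray(c,u,v):
    x=(u-c['cx'])/c['fx']; y=(v-c['cy'])/c['fy']
    if 'hand_eye' in c:
        r=np.hypot(x,y); k=np.sin(r)/r if r>1e-9 else 1
        d=np.array([x*k,-y*k,-np.cos(r)]); o=c['obs']
        T=np.eye(4);T[:3,:3]=R.from_euler('xyz',o['eef_rot']).as_matrix();T[:3,3]=o['ee_pos']
        M=T@c['hand_eye']
    else:
        d=np.array([x,-y,-1]); M=np.linalg.inv(c['camera_from_world'])
    return M[:3,3],M[:3,:3]@d
def onz(c,u,v,z):
    p,d=ray(c,u,v); return p+d*(z-p[2])/d[2]
E
python3 - <<'E'
from h import *
for n in('scene','top','wrist'):
    c=grab(n); save(c,n+'0.png'); print(n,{k:(v if not hasattr(v,'shape') else v.round(3).tolist()) for k,v in c.items() if k not in('image','obs')})
print(ctrl.get_obs())
E
```

```text
scene {'fx': 389.619300383459, 'fy': 389.619300383459, 'cx': 284.18726128824864, 'cy': 204.0499339935972, 'camera_from_world': [[0.233, 0.972, 0.001, -0.045], [-0.812, 0.194, 0.551, 0.464], [0.536, -0.129, 0.834, -1.356], [0.0, 0.0, 0.0, 1.0]]}
top {'fx': 483.780643300118, 'fy': 483.780643300118, 'cx': 283.20064766702126, 'cy': 209.87956709097955, 'camera_from_world': [[0.084, -0.996, -0.005, -0.158], [0.97, 0.08, 0.228, -0.645], [-0.227, -0.024, 0.974, -1.05], [0.0, 0.0, 0.0, 1.0]]}
wrist {'fx': 325.19226210127806, 'fy': 325.19226210127806, 'cx': 274.23400654386, 'cy': 208.09234261181314, 'hand_eye': [[-0.001, 0.968, 0.252, 0.071], [1.0, 0.001, 0.0, -0.001], [0.0, 0.252, -0.968, 0.02], [0.0, 0.0, 0.0, 1.0]]}
{'time_s': 0.15, 'qpos': array([-1.21159798e+00,  3.00340151e-01,  1.52140508e+00, -1.61620424e-05,
        1.32067226e+00, -6.66284048e-02]), 'joint_vel': array([-0.00048973, -0.00275568, -0.00227266,  0.00011574, -0.00078227,
        0.0001884 ]), 'tau': array([ 4.48927138e-03, -5.31951678e+01, -3.52820849e+01,  7.08768703e-02,
        2.35702383e-02, -4.60336639e-05]), 'ee_pos': array([ 0.22716717, -0.50087706,  0.40423254]), 'eef_rot': array([-3.14076860e+00, -3.92961954e-05,  4.25830743e-01]), 'force': array([ 0.52312822, -0.30850665,  0.5622287 ]), 'moment': array([-0.04497638,  0.04480254,  0.01548728]), 'grip_force': 0.0, 'grip_width': 0.09383245396969642}
```

View pics/scene0.png

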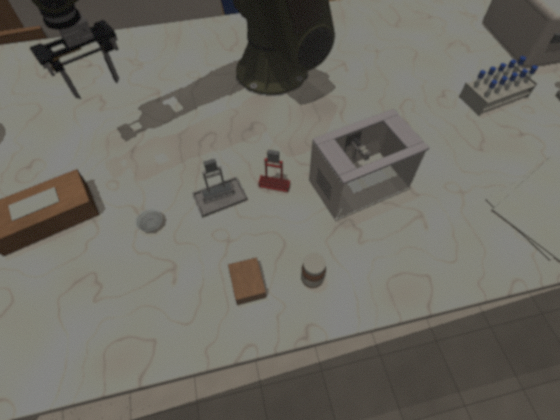

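View pics/top0.png

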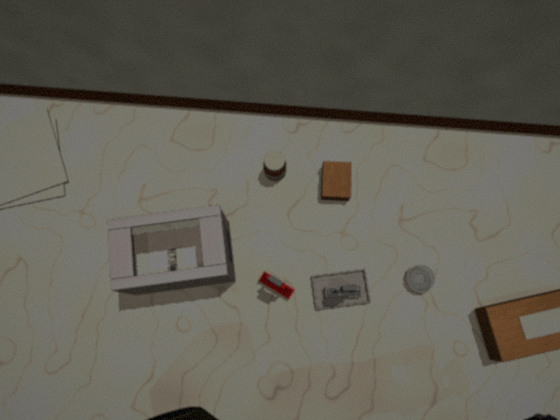

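The steel carrier stands in the tray at scene (215,180) / top (342,292). The red look-alike is at scene (275,170) / top (276,286). The cabinet is at top (170,248), with the hook at about (172,258). I could mistake these for the carrier: the grey one in the tray (342,292), the red one (276,286). I choose the grey one and check it in a close crop.

```bash
python3 - <<'E'
from h import *
c=grab('top'); a=c['image'][195:315,95:245]; b=c['image'][260:320,300:375]
A=cv2.resize(a,None,fx=3,fy=3,interpolation=cv2.INTER_CUBIC);B=cv2.resize(b,None,fx=4.6,fy=6*1.0,interpolation=cv2.INTER_CUBIC)
im=np.hstack([A,B[:360]]); im=np.clip(im*1.6,0,255).astype('uint8'); cv2.imwrite('pics/crop1.png',im[:,:,::-1]);print(im.shape)
print('grip',onz(c,343,292,.148),'tray', [onz(c,u,v,.014).round(3) for u,v in((311,276),(367,270),(369,304),(315,310))])
for u,v in((107,219),(220,206),(234,276),(112,290)): print(onz(c,u,v,.17).round(3))
E
```

```text
(360, 795, 3)
grip [ 0.4736226  -0.24408157  0.148     ] tray [array([ 0.514, -0.181,  0.014]), array([ 0.54 , -0.313,  0.014]), array([ 0.461, -0.321,  0.014]), array([ 0.436, -0.196,  0.014])]
[0.583 0.264 0.17 ]
[0.631 0.029 0.17 ]
[ 0.486 -0.017  0.17 ]
[0.437 0.229 0.17 ]
```

View pics/crop1.png

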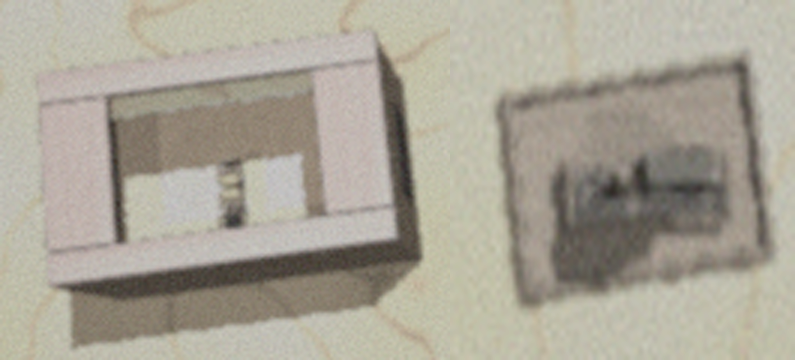

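The crop shows the cabinet with its opening's corners at about (107,98) to (322,213) in crop pixels, and the hook comes from the lower (-x) wall at (232,190). The grey carrier is in the tray on the right, a little off centre and not red, so the choice is confirmed. I move above it now.

Call:
{"method": "servo_tool", "body": {
  "motion": [
    [0,4,4,1,-2],
    [0,8,8,1,-5],
    [0,12,12.5,1,-7],
    [0,16,17,1,-9],
    [0,20,21,1,-11],
    [0,23,24,1,-13],
    [0,24.7,25.7,1,-13],
    [0,24.7,25.7,1,-13],
    [0,24.7,25.7,1,-13]
  ]
}}

```text
time_s: 1.32
ee_pos: [0.4738, -0.2444, 0.4145]
eef_rot: [-3.141, 0.0, 0.199]
force: [0.2, -0.2, 0.4]
grip_width: 0.0939
grip_force: 0.0
```

```bash
python3 - <<'E'
from h import *
c=grab('wrist'); save(c,'w1.png',None,1.4); o=c['obs']; print(o['ee_pos'],o['eef_rot'],o['time_s'])
E
```

```text
[ 0.47375745 -0.24437866  0.41452885] [-3.14148852e+00  3.15248349e-04  1.98674121e-01] 1.325
```

View pics/w1.png

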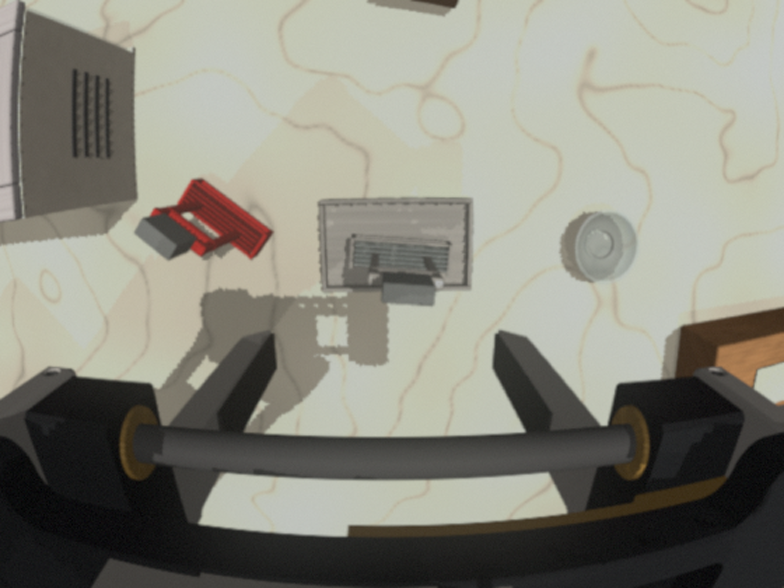

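The wrist view shows the carrier basket at about (400,255) of the enlarged picture, with the grip block at (408,290). The red look-alike is at (205,220). The cabinet side is at the upper left.

```bash
python3 - <<'E'
from h import *
c=grab('wrist'); save(c,'w2.png',(220,130,350,230),6)
E
```

```text
(no output)
```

View pics/w2.png

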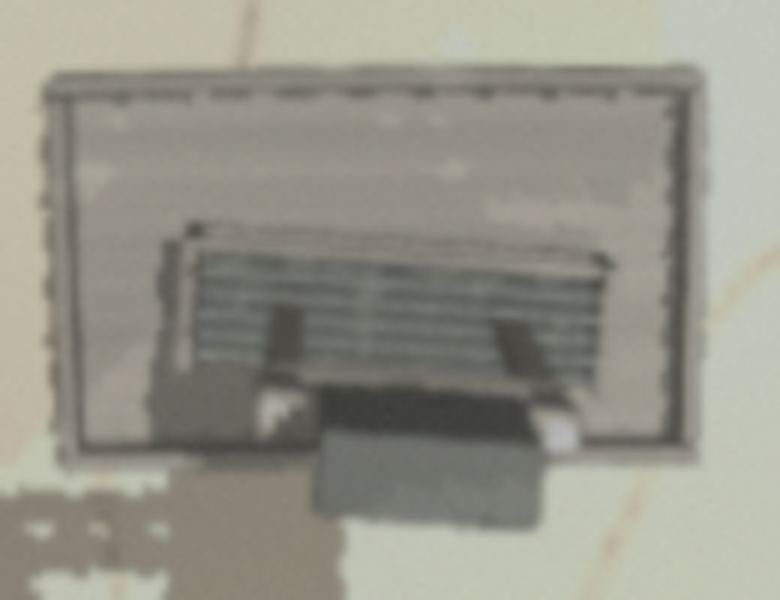

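```bash
python3 - <<'E'
from h import *
c=grab('wrist'); f=lambda u,v,z:onz(c,220+(u+.5)/6-.5,130+(v+.5)/6-.5,z)
P=[f(u,v,.148) for u,v in((320,432),(542,451),(538,528),(316,513))]
print(np.mean(P,0).round(4),[np.linalg.norm(P[i]-P[i-1]).round(4) for i in range(4)])
for a,b in((P[1],P[0]),(P[2],P[3]),(f(610,262,.034),f(188,232,.034))):
    d=a*0+b-a; print('yaw',np.degrees(np.arctan2(-d[0],d[1])).round(2),np.linalg.norm(d).round(4), ((a+b)/2).round(4))
t=grab('top')
g=lambda u,v,z:onz(t,95+(u+.5)/3-.5,195+(v+.5)/3-.5,z)
for nm,L,z in(('outer',((38,75),(376,32),(396,238),(48,287)),.17),('open',((107,98),(312,70),(328,213),(121,243)),.17)):
    Q=[g(u,v,z) for u,v in L]; print(nm,np.mean(Q,0).round(4),[np.linalg.norm(Q[i]-Q[i-1]).round(3) for i in range(4)],[np.degrees(np.arctan2(-(b-a)[0],(b-a)[1])).round(1) for a,b in((Q[1],Q[0]),(Q[2],Q[3]))])
E
```

```text
[ 0.4818 -0.2562  0.148 ] [np.float64(0.011), np.float64(0.0291), np.float64(0.0105), np.float64(0.0294)]
yaw 6.29 0.0291 [ 0.4871 -0.2554  0.148 ]
yaw 7.22 0.0294 [ 0.4765 -0.2571  0.148 ]
yaw 7.33 0.0792 [ 0.4965 -0.2535  0.034 ]
outer [0.5345 0.1305 0.17  ] [np.float64(0.149), np.float64(0.239), np.float64(0.147), np.float64(0.239)] [np.float64(12.2), np.float64(12.8)]
open [0.5353 0.129  0.17  ] [np.float64(0.103), np.float64(0.145), np.float64(0.102), np.float64(0.143)] [np.float64(12.7), np.float64(13.1)]
```

Call:
{"method": "servo_tool", "body": {
  "motion": [
    [0,0.8,-1.1,-2,-4.3],
    [0,0.8,-1.1,-5,-4.3],
    [0,0.8,-1.1,-8,-4.3],
    [0,0.8,-1.1,-9.5,-4.3],
    [0,0.8,-1.1,-9.5,-4.3],
    [0.4,0.8,-1.1,-9.5,-4.3],
    [0.7,0.8,-1.1,-9.5,-4.3],
    [0.7,0.8,-1.1,-9.5,-4.3],
    [0.7,0.8,-1.1,-9.5,-4.3],
    [0.7,0.8,-1.1,-9.5,-4.3],
    [0.7,0.8,-1.1,-9.5,-4.3]
  ],
  "squeeze": 25
}}

```text
time_s: 2.9
ee_pos: [0.4822, -0.2549, 0.3196]
eef_rot: [-3.142, 0.0, 0.124]
force: [0.1, 0.3, -0.4]
grip_width: 0.0371
grip_force: 0.0
```

Call:
{"method": "servo_tool", "body": {
  "motion": [
    [0.8,0,0,0,0],
    [0.8,0,0,0,0],
    [0.8,0,0,0,0],
    [0.8,0,0,0,0]
  ],
  "squeeze": 45
}}

```text
time_s: 3.4
ee_pos: [0.4822, -0.2549, 0.3196]
eef_rot: [-3.142, 0.0, 0.124]
force: [-0.4, 0.2, -1.6]
grip_width: 0.0296
grip_force: 44.9
```

Call:
{"method": "servo_tool", "body": {
  "motion": [
    [0.8,0,0,0.5,0],
    [0.8,0,0,2,0],
    [0.8,0,0,5,0],
    [0.8,0,0,9,0],
    [0.8,0,0,14,0],
    [0.8,0,0,18,0],
    [0.8,0,0,20.5,0],
    [0.8,0,0,21,0],
    [0.8,0,0,21,0],
    [0.8,0,0,21,0]
  ]
}}

```text
time_s: 4.65
ee_pos: [0.4823, -0.2549, 0.5285]
eef_rot: [-3.14, 0.002, 0.124]
force: [0.0, 0.7, -2.7]
grip_width: 0.0301
grip_force: 44.9
```

Call:
{"method": "servo_tool", "body": {
  "motion": [
    [0.8,0.3,1,0,0],
    [0.8,0.9,4,0,1],
    [0.8,1.6,8,0,2],
    [0.8,2.4,12,0,3],
    [0.8,3.2,16,0,4],
    [0.8,4,20,0,5],
    [0.8,4.8,24,0,5.6],
    [0.8,5.6,28,0,5.6],
    [0.8,6.4,32,0,5.6],
    [0.8,7,36,0,5.6],
    [0.8,7.4,38.3,0,5.6],
    [0.8,7.5,39,0,5.6],
    [0.8,7.5,39,0,5.6],
    [0.8,7.5,39,0,5.6],
    [0.8,7.5,39,0,5.6]
  ]
}}

```text
time_s: 6.52
ee_pos: [0.5571, 0.1344, 0.5298]
eef_rot: [3.142, -0.0, 0.221]
force: [0.3, -0.2, -1.6]
grip_width: 0.0293
grip_force: 44.9
```

```bash
python3 - <<'E'
from h import *
c=grab('wrist'); save(c,'w3.png',None,1.4); o=c['obs']; print(o['ee_pos'],o['eef_rot'],o['time_s'],o['force'])
E
```

```text
[0.55712228 0.1344142  0.52979859] [ 3.14152986e+00 -2.15887420e-04  2.20625316e-01] 6.525 [ 0.34736811 -0.17409152 -1.57345812]
```

View pics/w3.png

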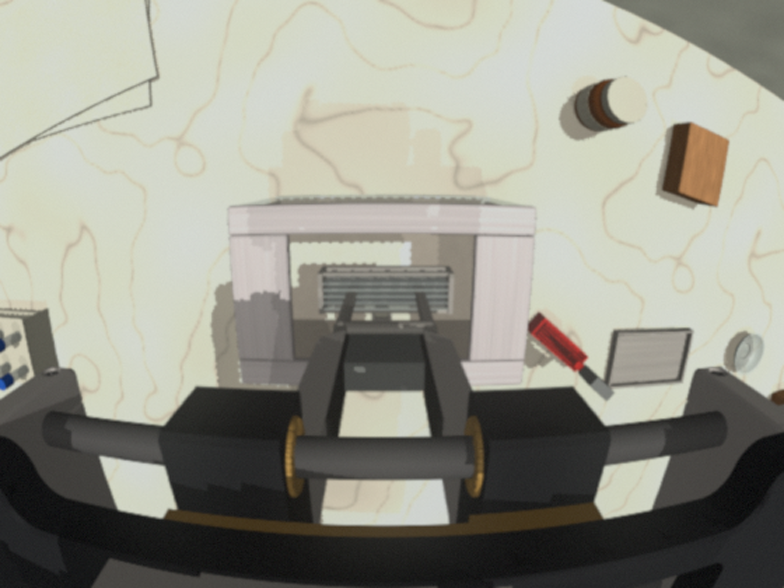

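The wrist view shows the carrier held straight above the hatch, with the opening at about (290,233) to (475,360) and the basket at (386,290). I take one zoom to measure the opening.

```bash
python3 - <<'E'
from h import *
c=grab('wrist'); save(c,'w4.png',(155,135,390,285),3.4)
E
```

```text
(no output)
```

View pics/w4.png

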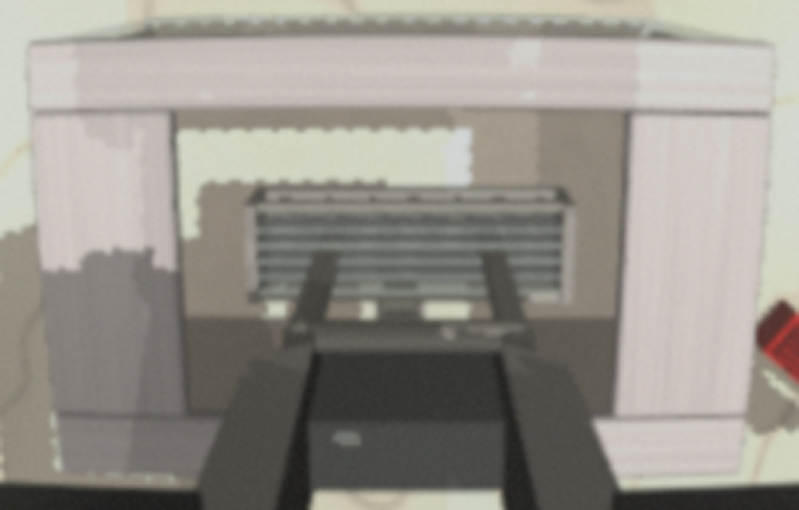

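```bash
python3 - <<'E'
from h import *
c=grab('wrist'); f=lambda u,v,z:onz(c,155+(u+.5)/3.4-.5,135+(v+.5)/3.4-.5,z)
ax=None
for nm,L,z in(('outer',((30,43),(773,45),(742,472),(60,470)),.17),('open',((174,110),(629,112),(615,416),(188,415)),.17),('basket',((247,190),(574,190),(572,301),(249,300)),.244)):
    Q=[f(u,v,z) for u,v in L]; m=np.mean(Q,0)
    print(nm,m.round(4),[np.linalg.norm(Q[i]-Q[i-1]).round(4) for i in range(4)],[np.degrees(np.arctan2(-(b-a)[0],(b-a)[1])).round(2) for a,b in((Q[1],Q[0]),(Q[2],Q[3]))])
o=c['obs'];print(o['ee_pos'],np.degrees(o['eef_rot'][2]))
y=np.radians(12.7);print(np.cos(y),np.sin(y))
E
```

```text
outer [0.5338 0.1317 0.17  ] [np.float64(0.1482), np.float64(0.2363), np.float64(0.148), np.float64(0.24)] [np.float64(12.41), np.float64(12.46)]
open [0.5338 0.1315 0.17  ] [np.float64(0.1029), np.float64(0.1426), np.float64(0.1025), np.float64(0.1441)] [np.float64(12.33), np.float64(12.49)]
basket [0.5604 0.1347 0.244 ] [np.float64(0.0284), np.float64(0.0808), np.float64(0.0287), np.float64(0.0819)] [np.float64(12.61), np.float64(12.41)]
[0.55714811 0.13462487 0.52976422] 12.656986354503331
0.9755345439458566 0.2198462043528375
```

Call:
{"method": "servo_tool", "body": {
  "motion": [
    [0.8,-0.2,0.15,0,-0.1],
    [0.8,-0.2,0.15,-1,-0.1],
    [0.8,-0.2,0.15,-3,-0.1],
    [0.8,-0.2,0.15,-5,-0.1],
    [0.8,-0.2,0.15,-7,-0.1],
    [0.8,-0.2,0.15,-9,-0.1],
    [0.8,-0.2,0.15,-11,-0.1],
    [0.8,-0.2,0.15,-13,-0.1],
    [0.8,-0.2,0.15,-14.5,-0.1],
    [0.8,-0.2,0.15,-15.1,-0.1],
    [0.8,-0.2,0.15,-15.1,-0.1],
    [0.8,-0.2,0.15,-15.1,-0.1],
    [0.8,-0.2,0.15,-15.1,-0.1]
  ]
}}

```text
time_s: 8.3
ee_pos: [0.5552, 0.1366, 0.3792]
eef_rot: [3.142, -0.001, 0.22]
force: [-0.1, -0.1, -1.7]
grip_width: 0.0294
grip_force: 44.9
```

```bash
python3 - <<'E'
from h import *
o=ctrl.get_obs(); print(o['ee_pos'],o['eef_rot'],o['force'],o['moment'])
c=grab('scene'); a=cv2.resize(c['image'][105:220,295:435],None,fx=4,fy=4,interpolation=cv2.INTER_CUBIC)
cv2.imwrite('pics/s2.png',np.clip(a*1.5,0,255).astype('uint8')[:,:,::-1])
E
```

```text
[0.55518703 0.13663646 0.37921288] [ 3.14157048e+00 -9.62569385e-04  2.19881790e-01] [-0.10089332 -0.14928054 -1.73296958] [0.04208231 0.07248388 0.02109856]
```

View pics/s2.png

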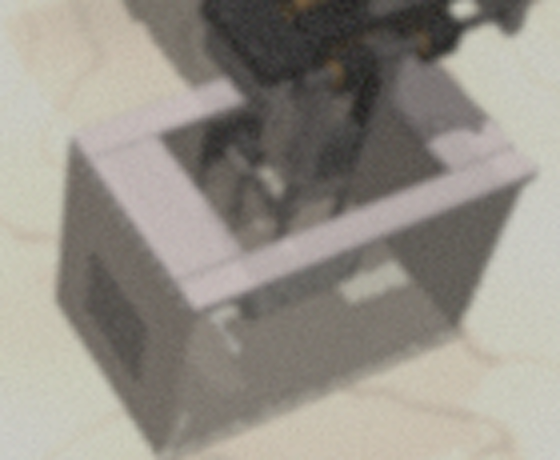

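The scene crop shows the carrier hanging inside the open hatch, with its basket at (270,290) and the frame clear. Next I move it to -x over the V.

Call:
{"method": "servo_tool", "body": {
  "motion": [
    [0.8,-0.4,-0.1,0,0],
    [0.8,-1,-0.25,0,0],
    [0.8,-1.6,-0.4,0,0],
    [0.8,-2.2,-0.55,0,0],
    [0.8,-2.8,-0.7,0,0],
    [0.8,-3.4,-0.8,0,0],
    [0.8,-3.75,-0.9,0,0],
    [0.8,-3.85,-0.93,0,0],
    [0.8,-3.85,-0.93,0,0],
    [0.8,-3.85,-0.93,0,0]
  ]
}}

```text
time_s: 9.6
ee_pos: [0.5168, 0.1273, 0.3786]
eef_rot: [3.142, 0.0, 0.22]
force: [0.3, 0.4, -1.8]
grip_width: 0.0296
grip_force: 44.9
```

Call:
{"method": "servo_tool", "body": {
  "motion": [
    [0.8,0,0,-0.1,0],
    [0.8,0,0,-0.2,0],
    [0.8,0,0,-0.3,0],
    [0.8,0,0,-0.4,0],
    [0.8,0,0,-0.5,0],
    [0.8,0,0,-0.5,0]
  ]
}}

```text
time_s: 10.35
ee_pos: [0.5167, 0.1273, 0.3736]
eef_rot: [-3.142, 0.0, 0.22]
force: [0.2, -0.1, -2.1]
grip_width: 0.0297
grip_force: 44.9
```

Call:
{"method": "servo_tool", "body": {
  "motion": [
    [0.8,0,0,-0.1,0],
    [0.8,0,0,-0.2,0],
    [0.8,0,0,-0.3,0],
    [0.8,0,0,-0.3,0]
  ]
}}

```text
time_s: 10.85
ee_pos: [0.5167, 0.1273, 0.3706]
eef_rot: [-3.142, 0.0, 0.22]
force: [-0.4, -0.5, -2.0]
grip_width: 0.0295
grip_force: 44.9
```

Call:
{"method": "servo_tool", "body": {
  "motion": [
    [0.8,0,0,-0.1,0],
    [0.8,0,0,-0.2,0],
    [0.8,0,0,-0.3,0],
    [0.8,0,0,-0.3,0]
  ]
}}

```text
time_s: 11.35
ee_pos: [0.5167, 0.1273, 0.3676]
eef_rot: [-3.142, 0.0, 0.22]
force: [0.1, -0.2, -2.6]
grip_width: 0.0299
grip_force: 44.9
```

Call:
{"method": "servo_tool", "body": {
  "motion": [
    [0.8,0,0,-0.1,0],
    [0.8,0,0,-0.2,0],
    [0.8,0,0,-0.2,0]
  ]
}}

```text
time_s: 11.72
ee_pos: [0.5167, 0.1273, 0.3655]
eef_rot: [-3.142, 0.0, 0.22]
force: [0.3, 0.1, -2.6]
grip_width: 0.0298
grip_force: 44.9
```

Call:
{"method": "servo_tool", "body": {
  "motion": [
    [0.8,0,0,-0.1,0],
    [0.8,0,0,-0.2,0],
    [0.8,0,0,-0.2,0]
  ]
}}

```text
time_s: 12.1
ee_pos: [0.5167, 0.1273, 0.3636]
eef_rot: [3.142, 0.0, 0.22]
force: [0.2, 0.3, -1.7]
grip_width: 0.0298
grip_force: 44.9
```

Call:
{"method": "servo_tool", "body": {
  "motion": [
    [0.8,0,0,-0.1,0],
    [0.8,0,0,-0.2,0],
    [0.8,0,0,-0.2,0]
  ]
}}

```text
time_s: 12.48
ee_pos: [0.5167, 0.1273, 0.3615]
eef_rot: [-3.142, 0.0, 0.22]
force: [0.6, -0.0, -2.0]
grip_width: 0.0299
grip_force: 44.9
```

Call:
{"method": "servo_tool", "body": {
  "motion": [
    [0.8,0,0,-0.1,0],
    [0.8,0,0,-0.2,0],
    [0.8,0,0,-0.2,0]
  ]
}}

```text
time_s: 12.85
ee_pos: [0.5167, 0.1273, 0.3596]
eef_rot: [-3.142, 0.0, 0.22]
force: [-0.4, -0.2, -2.1]
grip_width: 0.0298
grip_force: 44.9
```

Call:
{"method": "servo_tool", "body": {
  "motion": [
    [0.8,0,0,-0.1,0],
    [0.8,0,0,-0.2,0],
    [0.8,0,0,-0.2,0]
  ]
}}

```text
time_s: 13.22
ee_pos: [0.5168, 0.1273, 0.3581]
eef_rot: [3.142, -0.001, 0.22]
force: [0.7, 0.8, 4.5]
grip_width: 0.0295
grip_force: 45.0
```

Call:
{"method": "servo_tool", "body": {
  "motion": [
    [0.8,0,0,-0.1,0],
    [0.8,0,0,-0.2,0],
    [0.8,0,0,-0.2,0]
  ]
}}

```text
time_s: 13.6
ee_pos: [0.5166, 0.1273, 0.3554]
eef_rot: [-3.142, 0.0, 0.22]
force: [1.7, -0.4, 1.6]
grip_width: 0.0293
grip_force: 45.0
```

Call:
{"method": "servo_tool", "body": {
  "motion": [
    [0.8,0.05,0,-0.05,0],
    [0.8,0.05,0,-0.1,0],
    [0.8,0.05,0,-0.1,0]
  ]
}}

```text
time_s: 13.98
ee_pos: [0.5171, 0.1273, 0.3544]
eef_rot: [-3.141, 0.001, 0.22]
force: [-0.5, 1.3, -0.3]
grip_width: 0.0297
grip_force: 44.9
```

Call:
{"method": "servo_tool", "body": {
  "motion": [
    [0.8,0,0,-0.05,0],
    [0.8,0,0,-0.1,0],
    [0.8,0,0,-0.1,0]
  ]
}}

```text
time_s: 14.35
ee_pos: [0.5171, 0.1273, 0.3535]
eef_rot: [-3.142, 0.0, 0.22]
force: [0.1, 1.2, 0.0]
grip_width: 0.0296
grip_force: 44.9
```

Call:
{"method": "servo_tool", "body": {
  "motion": [
    [0.8,0,0,-0.05,0],
    [0.8,0,0,-0.1,0],
    [0.8,0,0,-0.1,0]
  ]
}}

```text
time_s: 14.72
ee_pos: [0.5171, 0.1273, 0.3525]
eef_rot: [-3.142, 0.0, 0.22]
force: [0.0, 1.5, -1.7]
grip_width: 0.0298
grip_force: 44.9
```

Call:
{"method": "servo_tool", "body": {
  "motion": [
    [0.8,0,0,-0.05,0],
    [0.8,0,0,-0.1,0],
    [0.8,0,0,-0.1,0]
  ]
}}

```text
time_s: 15.1
ee_pos: [0.5171, 0.1273, 0.3515]
eef_rot: [-3.142, 0.0, 0.22]
force: [-0.2, 2.1, -2.2]
grip_width: 0.0295
grip_force: 44.9
```

Call:
{"method": "servo_tool", "body": {
  "motion": [
    [0.8,0,0.02,-0.05,0],
    [0.8,0,0.02,-0.1,0],
    [0.8,0,0.02,-0.1,0]
  ]
}}

```text
time_s: 15.48
ee_pos: [0.5172, 0.1275, 0.3505]
eef_rot: [3.141, 0.0, 0.22]
force: [0.3, 0.3, -3.0]
grip_width: 0.0298
grip_force: 44.9
```

Call:
{"method": "servo_tool", "body": {
  "motion": [
    [0.8,0,0,-0.05,0],
    [0.8,0,0,-0.1,0],
    [0.8,0,0,-0.1,0]
  ]
}}

```text
time_s: 15.85
ee_pos: [0.5172, 0.1275, 0.3495]
eef_rot: [3.142, 0.0, 0.22]
force: [0.8, -0.8, -6.2]
grip_width: 0.0297
grip_force: 44.9
```

Call:
{"method": "servo_tool", "body": {
  "motion": [
    [0.8,0,0,-0.05,0],
    [0.8,0,0,-0.1,0],
    [0.8,0,0,-0.1,0]
  ]
}}

```text
time_s: 16.23
ee_pos: [0.5171, 0.1275, 0.3485]
eef_rot: [3.142, 0.0, 0.22]
force: [1.5, -1.6, -6.4]
grip_width: 0.0294
grip_force: 44.9
```

Call:
{"method": "servo_tool", "body": {
  "motion": [
    [0.8,0,0,-0.05,0],
    [0.8,0,0,-0.05,0]
  ]
}}

```text
time_s: 16.48
ee_pos: [0.5172, 0.1275, 0.348]
eef_rot: [3.142, 0.0, 0.22]
force: [0.5, -0.5, -5.5]
grip_width: 0.0298
grip_force: 44.9
```

Call:
{"method": "servo_tool", "body": {
  "motion": [
    [0.8,0,0,-0.05,0],
    [0.8,0,0,-0.05,0]
  ]
}}

```text
time_s: 16.73
ee_pos: [0.5172, 0.1275, 0.3475]
eef_rot: [3.142, 0.0, 0.22]
force: [1.6, -0.3, -5.9]
grip_width: 0.0297
grip_force: 44.9
```

Call:
{"method": "servo_tool", "body": {
  "motion": [
    [0.8,0,0,-0.03,0],
    [0.8,0,0,-0.03,0]
  ]
}}

```text
time_s: 16.98
ee_pos: [0.5172, 0.1275, 0.3473]
eef_rot: [3.142, 0.0, 0.22]
force: [0.2, -1.9, -6.3]
grip_width: 0.0296
grip_force: 44.9
```

Call:
{"method": "servo_tool", "body": {
  "motion": [
    [0.8,0,0,-0.03,0],
    [0.8,0,0,-0.03,0]
  ]
}}

```text
time_s: 17.23
ee_pos: [0.5172, 0.1275, 0.347]
eef_rot: [3.142, 0.0, 0.22]
force: [1.7, -1.1, -7.5]
grip_width: 0.0296
grip_force: 44.9
```

Call:
{"method": "servo_tool", "body": {
  "motion": [
    [0.8,0,0,-0.03,0],
    [0.8,0,0,-0.03,0]
  ]
}}

```text
time_s: 17.48
ee_pos: [0.5172, 0.1275, 0.3468]
eef_rot: [3.142, -0.0, 0.22]
force: [1.1, -1.3, -5.4]
grip_width: 0.0296
grip_force: 44.9
```

Call:
{"method": "servo_tool", "body": {
  "motion": [
    [0.8,0,0,-0.03,0],
    [0.8,0,0,-0.03,0]
  ]
}}

```text
time_s: 17.73
ee_pos: [0.5172, 0.1275, 0.3467]
eef_rot: [3.142, -0.0, 0.22]
force: [0.8, -2.0, -2.4]
grip_width: 0.0293
grip_force: 44.9
```

Call:
{"method": "servo_tool", "body": {
  "motion": [
    [0.8,0,0,-0.03,0],
    [0.8,0,0,-0.03,0]
  ]
}}

```text
time_s: 17.98
ee_pos: [0.5172, 0.1275, 0.3466]
eef_rot: [3.142, -0.001, 0.22]
force: [-1.5, -1.5, 2.6]
grip_width: 0.03
grip_force: 45.0
```

Call:
{"method": "servo_tool", "body": {
  "motion": [
    [0.8,0,0,-0.03,0],
    [0.8,0,0,-0.03,0],
    [0.8,0,0,-0.03,0]
  ]
}}

```text
time_s: 18.35
ee_pos: [0.5172, 0.1275, 0.3465]
eef_rot: [3.142, -0.001, 0.22]
force: [-0.9, -2.2, 5.8]
grip_width: 0.0298
grip_force: 45.0
```

Call:
{"method": "servo_tool", "body": {
  "motion": [
    [0.8,0,0,-0.02,0],
    [0.8,0,0,-0.02,0],
    [0.8,0,0,-0.02,0]
  ]
}}

```text
time_s: 18.73
ee_pos: [0.5172, 0.1275, 0.3465]
eef_rot: [3.142, -0.001, 0.22]
force: [-1.8, -2.3, 7.8]
grip_width: 0.0296
grip_force: 45.0
```

Call:
{"method": "servo_tool", "body": {
  "motion": [
    [0.8,0,-0.01,0.03,0],
    [0.8,0,-0.02,0.06,0],
    [0.8,0,-0.02,0.06,0]
  ],
  "squeeze": 15
}}

```text
time_s: 19.1
ee_pos: [0.5173, 0.1273, 0.3465]
eef_rot: [-3.142, -0.001, 0.22]
force: [1.9, -1.4, 4.4]
grip_width: 0.0297
grip_force: 15.0
```

Call:
{"method": "servo_tool", "body": {
  "motion": [
    [0.66,0,0,0,0],
    [0.64,0,0,0,0],
    [0.6,0,0,0,0],
    [0.5,0,0,0,0],
    [0.45,0,0,0,0],
    [0.45,0,0,0,0],
    [0.45,0,0,0,0]
  ]
}}

```text
time_s: 19.98
ee_pos: [0.5172, 0.1273, 0.3462]
eef_rot: [-3.142, 0.0, 0.22]
force: [-0.5, 0.4, -0.6]
grip_width: 0.0516
grip_force: 0.0
```

Call:
{"method": "servo_tool", "body": {
  "motion": [
    [0.45,0,0,0.3,0],
    [0.45,0,0,1,0],
    [0.45,0,0,2.5,0],
    [0.45,0,0,5,0],
    [0.45,0,0,9,0],
    [0.45,0,0,13,0],
    [0.45,0,0,16,0],
    [0.45,0,0,17,0],
    [0.45,0,0,17,0],
    [0.45,0,0,17,0]
  ]
}}

```text
time_s: 21.22
ee_pos: [0.5173, 0.1273, 0.515]
eef_rot: [-3.142, 0.002, 0.22]
force: [0.1, 0.3, -0.7]
grip_width: 0.0514
grip_force: 0.0
```

```bash
python3 - <<'E'
from h import *
c=grab('wrist'); a=cv2.resize(c['image'][130:310,150:400],None,fx=3,fy=3); 
t=cv2.resize(grab('scene')['image'][105:220,295:435],(560,460))
cv2.imwrite('pics/w5.png',cv2.resize(np.hstack([cv2.resize(a,(640,460)),t]),(800,307))[:,:,::-1])
E
```

```text
(no output)
```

View pics/w5.png

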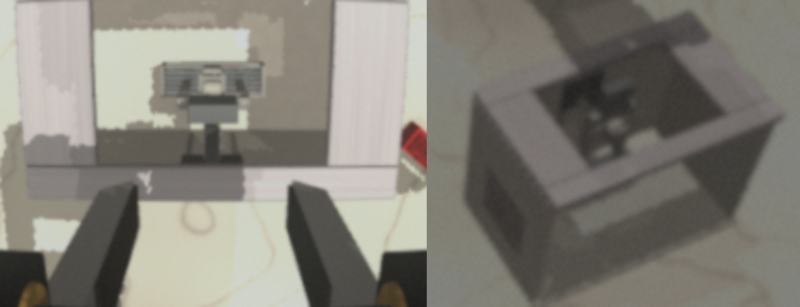

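The carrier hangs level on the hook: its grip is at (213,108) and its basket at (213,78) in the left half. The gripper is clear above the roof.

```bash
python3 -c "
from station import ctrl
print(ctrl.hand_in())"
```

```text
the job is handed in; nothing more can be done
None
```

The carrier is hung on the hook: it snapped through the rollers and bore on the seat with a peak reading of about 10 N of push beyond its weight. I then released it and withdrew, and handed the job in at about 21 s.

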